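# Crosswise tightening of an infusion vessel's cover knobs

### The job

Hand-tighten the four coloured knobs on the vessel's cover crosswise, in two rounds, always doing a knob and then the one straight across from it before the other pair, and letting go of each knob in between: in the first round turn each knob clockwise only until it is just snug, and when all four are snug go round again in the same crosswise way until all four are firmly hand-tight. Feel the resistance and do not overtighten, or the glass in the cover cracks; do not lean on the cover, leave the other things on the table alone, and take your hand away at the end.

Things in the scene. Friction and masses are not known exactly. Their poses are not given: they have to be found in the camera images.
- vessel: low round stainless vessel, 232 mm across its flange, 97 mm tall, bolted down; copper band, small tap on its -x side. Origin: centre of its underside.
- cover: round metal cover with a dark glass window, 224 mm across, 10 mm thick, already in place on the vessel's black rubber seal; its flat top is about 110 mm above the table. Origin: centre of its underside. It does not move visibly.
- knob1: Red round knob, across from the yellow one, 90 mm from the cover's centre. Origin: on its upright axis at mid-height of the grip, 142 mm above the table; the frame does not turn with it. All knobs: springy rubber grip 56 mm wide, 30 mm tall, straight-sided, any grip direction; top 15 mm above the origin; turns in place. Clockwise from above drives a steel foot under it on to the cover.
- knob2: Blue round knob, across from the green one, 90 mm from the cover's centre. Origin: on its upright axis at mid-height of the grip, 142 mm above the table; the frame does not turn with it. All knobs start loose, 0.15 to 0.8 rad short of touching (unknown, each its own). Held torque after a clockwise turn: 0.57 N m loose (thread drag; the grip winds up 0.11 rad first), then 0.57 + 0.0032 x clamping force in N.
- knob3: Yellow round knob, across from the red one, 90 mm from the cover's centre. Origin: on its upright axis at mid-height of the grip, 142 mm above the table; the frame does not turn with it. All knobs: past the touch the torque grows slowly at first, then about 1.1 N m per rad of hand turn. Just snug: about 40 N clamping, 0.70 N m (10 to 85 N, 0.60 to 0.84 N m); some 0.2 to 0.3 rad past the touch.
- knob4: Green round knob, across from the blue one, 90 mm from the cover's centre. Origin: on its upright axis at mid-height of the grip, 142 mm above the table; the frame does not turn with it. All knobs: firmly hand-tight: about 145 N clamping, 1.03 N m (100 to 190 N, 0.89 to 1.17 N m); above 230 N (1.3 N m) the glass cracks. A released knob springs back 0.1 to 0.2 rad but keeps its clamping.
- flask1: small conical glass flask (72 mm wide, 108 mm tall) with a blue-bulbed pipette in its neck, 192 mm tall in all, loose, a bystander to be left alone. Origin: centre of its underside.
- flask2: a second flask like flask1, loose, a bystander to be left alone. Origin: centre of its underside.
- spanner: open-ended steel spanner, 170 mm long, lying flat, loose, a bystander to be left alone. Origin: at its middle, underside.
- spare_seal: black rubber ring, 90 mm wide, 6 mm high, loose, a bystander to be left alone. Origin: centre of its underside.
- bung: cork cask bung, 42 mm wide, 35 mm tall, loose, a bystander to be left alone. Origin: centre of its underside.
- tasting_cup: white ceramic cup, 72 mm wide, 70 mm tall, loose, a bystander to be left alone. Origin: centre of its underside.
- sample_jar: amber jar with brass cap, 60 mm wide, 90 mm tall, loose, a bystander to be left alone. Origin: centre of its underside.
- spare_knob: loose black knob like those on the cover, 56 mm wide, 40 mm tall, loose, a bystander to be left alone. Origin: centre of its underside.

How it is judged (in metres and radians):
On the way, in this order (a step that is already met when the one before it is completed fails the run):
1. one knob and the one straight across from it are snug and released, the other two still loose (((contact force between knob1 and cover between 10 and 85 N and contact force between knob3 and cover between 10 and 85 N and contact force between each of knob2, knob4 and cover below 1 N and contact force between the fingers and anything else below 0.5 N) or (contact force between knob2 and cover between 10 and 85 N and contact force between knob4 and cover between 10 and 85 N and contact force between each of knob1, knob3 and cover below 1 N and contact force between the fingers and anything else below 0.5 N))), for 0.2 s.
2. all four knobs are snug, none firm yet, and released (contact force between knob1 and cover between 10 and 85 N and contact force between knob2 and cover between 10 and 85 N and contact force between knob3 and cover between 10 and 85 N and contact force between knob4 and cover between 10 and 85 N and contact force between the fingers and anything else below 0.5 N), for 0.2 s.
3. one knob and the one straight across from it are firm and released, the other two still only snug (((contact force between knob1 and cover between 100 and 190 N and contact force between knob3 and cover between 100 and 190 N and contact force between knob2 and cover between 10 and 85 N and contact force between knob4 and cover between 10 and 85 N and contact force between the fingers and anything else below 0.5 N) or (contact force between knob2 and cover between 100 and 190 N and contact force between knob4 and cover between 100 and 190 N and contact force between knob1 and cover between 10 and 85 N and contact force between knob3 and cover between 10 and 85 N and contact force between the fingers and anything else below 0.5 N))), for 0.2 s.
At the end, for the whole second after the job is handed in: Each of the four knobs clamps the cover with 100 to 190 N, and stays so after the hand has let go (contact force between knob1 and cover between 100 and 190 N and contact force between knob2 and cover between 100 and 190 N and contact force between knob3 and cover between 100 and 190 N and contact force between knob4 and cover between 100 and 190 N); the robot touches nothing.
It fails at once if a knob is overtightened (more than 230 N on the cover) (contact force between any of knob1, knob2, knob3, knob4 and cover above 230 N).
It fails at once if the hand or arm leans on the cover (more than 15 N) (contact force between any of the fingers, the arm and cover above 15 N).
It fails at once if another thing on the table is moved by more than 20 mm (distance of any of flask1, flask2, spanner, spare_seal, bung, tasting_cup, sample_jar, spare_knob from where it was at the start of the episode above 0.02 m).
It also fails if it takes over 72 s, if anything falls off the work surface, if the arm or the gripper's body presses on something with over 40 N, if the wrist force passes 120 N, or if a joint passes its speed limit or range.

### The arm

A 7-joint arm with a two-finger parallel gripper is mounted at the origin on the work surface. World frame = base frame: x ahead of the robot, y to its left, z up, the work surface at z = 0. Lengths are in mm, angles in rad, forces in N, time in s.
With the tool pointing down it reaches from about 400 to 850 mm from the base axis. Payload 4.5 kg.
Tool frame: the origin (TCP) lies midway between the tips of the shut fingers; the grasp point (between the pads) lies 19 mm behind it; z points along the fingers, y is the line along which they close (so a half turn about z gives the same grasp; the last joint's range is limited). The gripper opens to 85 mm and grips with 20 to 120 N. Pads are 22 mm wide; open, the fingers measure 114 mm over their backs; the gripper's body (76 mm by 85 mm) begins 54 mm behind the grasp point. The pads swing forward as they close: fully open they stand 13 mm farther back than shut.
Start: joints at [-1.23, 0.689, -0.195, 1.565, 0.157, 0.902, -0.215], TCP at [188.736, 595.846, 231.317] pointing down, gripper open.
Joint ranges: [-3.01, 3.01], [-0.46, 2.08], [-1.47, 1.51], [0.13, 2.56], [-1, 4.14], [0.04, 2.09], [-2.66, 2.66]. Speed limits (rad/s): [2.57, 2.57, 3.14, 3.14, 3.14, 3.14, 3.14].

### API

Orientations are given as a 3x3 rotation matrix whose columns are the frame's x, y, z axes.
In Python, from workcell import arm gives the robot as it stands. The module is installed in compiled form; this text tells all that it offers.
- The arm moves only by the tool play_rows, never from a script. Its argument "targets" is a list of rows, each an object with "travel": the shift along the tool's x, y, z in cm, a list of three; "yaw": the turn about the tool's z in rad. In form: [{"travel": [dx, dy, dz], "yaw": yaw}, ...]. A call has 1 to 12 rows; each row shifts and turns the commanded pose from where the row before left it, along the tool's axes as they then stand; what a row does not reach is not made up. A row lasts 1/8 s, in which the tool goes at most 62.5 mm and 10.7 degrees, less where a joint would pass 70% of its speed; a pose out of reach is approached as far as the arm can. A call is refused whole if a number of a shift passes 6.25 or a number of a turn 0.188, either way. A call with a gripper value outside its range is refused whole. "claw" is the opening in per cent of the stroke, from 0 (shut) to 100 (fully open), set as the call begins (left out, the last holds). The fingers move at their own pace and stop on an object; "newtons" is the grip in N (left out, the last holds). Time passes only in rows, so rows that do not move let the fingers close. It gives the time, the measured TCP pose, the force, the opening and the grip force at its end, in the units of the state.
- arm.get_state(): the state, without advancing time (a new reading comes with each control period).
- arm.read_camera(name): name is "side" or "top" or "wrist"; returns (picture, depth): 420x560x3 uint8, red, green, blue; 420x560 float32, mm along the optical axis (not along the pixel's ray), 0 where there is no reading.
- arm.calibration(name): a dict with "intrinsics" (3x3 intrinsics, pixels), "R" (3x3) and "t" (3): a world point X has camera coordinates R X + t. Camera axes: x right, y down, z forward; pixel columns grow to the right and rows downward; lengths in mm; the calibration is good to about 2 mm. A picture is of the moment at which its call begins: read the wrist's pose just before it. calibration takes no time and is no camera call; for the wrist camera it gives the pose at the moment of the call.
- arm.close_job(): hands the job in; it is judged then, once.
The state is a dict: "clock": time; "joint_pos": joint angles; "dq": joint speeds; "joint_torque": joint torques, N m; "position": TCP position; "ee_rot": TCP orientation; "wrist_force": force on the tool from outside, world axes, zero at the start; "torque": the same for the moment, N m; "width": opening from 0.0 (shut) to 1.0 (fully open); "grip_force": force on a finger pad.
Only numpy, scipy, OpenCV 4.12 (cv2) and the standard library are available. Lean on these libraries where they do the work, as an engineer would, in place of code of your own. Each camera call takes 0.05 s, during which the arm holds its last target. There are 200 camera calls.

## Working session

There is one attempt and no reset: what is moved stays moved. The work goes in short steps, Python scripts to look and compute and a tool call to move; the robot and the scene stay as the last step left them, time stands still between calls to the robot, and variables do not carry over. Pictures are saved under pics/ and viewed, at most 10 in all, crops included, and the job is handed in when it is done.

Besides the shell and the picture viewer there is one more tool, called after "Emit:" as name(argument=value, ...), one argument or row to a line, values as JSON. play_rows: Moves the arm, as the interface text tells. Its arguments: {"type":"object","properties":{"targets":{"type":"array","items":{"type":"object","properties":{"travel":{"type":"array","items":{"type":"number"}},"yaw":{"type":"number"}}}},"claw":{"type":"number"},"newtons":{"type":"number"}},"required":["targets"]}

```bash
mkdir -p pics; cat > h.py <<'E'
import numpy as np, cv2
from workcell import arm
def cloud(n):
    im,d=arm.read_camera(n);c=arm.calibration(n);K=np.array(c["intrinsics"]);R=np.array(c["R"]);t=np.array(c["t"])
    v,u=np.indices(d.shape);P=np.stack([(u-K[0,2])/K[0,0]*d,(v-K[1,2])/K[1,1]*d,d],-1)
    return im,d,(P-t)@R
E
python3 - <<'E'
from h import *
im,d,W=cloud("top");cv2.imwrite("pics/top.png",im[:,:,::-1])
s=arm.get_state();print({k:np.round(v,3).tolist() for k,v in s.items()})
hsv=cv2.cvtColor(im,cv2.COLOR_RGB2HSV)
m=(W[...,2]>150)&(W[...,2]<165)&(d>0)
for n,(a,b) in dict(red=(0,8),yel=(18,35),grn=(40,85),blu=(95,130)).items():
    k=m&(hsv[...,0]>=a)&(hsv[...,0]<=b)&(hsv[...,1]>90)
    nn,l,st,ce=cv2.connectedComponentsWithStats(k.astype(np.uint8))
    for i in range(1,nn):
        if st[i,4]>40:
            p=W[l==i];(cx,cy),r=cv2.minEnclosingCircle(p[:,:2].astype(np.float32));print(n,st[i],cx,cy,r,np.median(p,0))
E
```

```text
{'clock': 0.05, 'joint_pos': [-1.23, 0.69, -0.194, 1.566, 0.157, 0.903, -0.215], 'dq': [-0.0, -0.002, -0.001, -0.001, 0.002, 0.001, 0.002], 'joint_torque': [-0.002, -54.111, -1.272, -15.918, 0.01, 0.004, -0.0], 'position': [188.603, 595.161, 230.465], 'ee_rot': [[-0.953, 0.302, -0.0], [0.302, 0.953, -0.002], [-0.0, -0.002, -1.0]], 'wrist_force': [0.063, -0.195, -0.379], 'torque': [-0.01, -0.009, 0.02], 'grip_force': 0.0, 'width': 0.998}
red [250 199  22  21 343] 615.30859375 64.73564147949219 28.955900192260742 [612.74485917  65.10467995 156.43864693]
yel [306 241  23  23 362] 499.346923828125 -72.432861328125 28.348247528076172 [498.24432171 -72.52347565 155.96596068]
grn [299 192  22  22 321] 625.3742065429688 -60.58056640625 28.159961700439453 [624.17431223 -59.15447917 156.32182217]
blu [256 248  21  22 326] 488.1728515625 55.54806900024414 27.45332145690918 [486.51473525  53.72343112 156.10913568]
```

View pics/top.png

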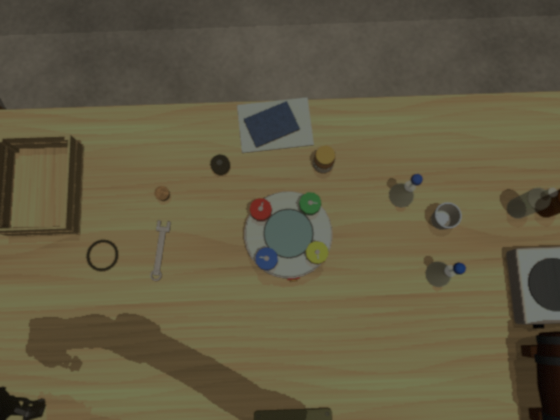

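Top view: red (260,209), green (310,203), blue (266,259) and yellow (317,252) lie around the cover centre at about (288,234). The two pair midpoints agree to 1.5 mm and the diameters come out at 179.6 mm, so the fit is good. I'm moving above the red knob.

Emit:
play_rows(
  targets=[
    {"travel":[-4.72,-3.14,0]},
    {"travel":[-4.72,-3.14,0]},
    {"travel":[-4.72,-3.14,0]},
    {"travel":[-4.72,-3.14,0]},
    {"travel":[-4.72,-3.14,0]},
    {"travel":[-4.72,-3.14,0]},
    {"travel":[-4.72,-3.14,0]},
    {"travel":[-4.72,-3.14,0]},
    {"travel":[-4.72,-3.14,0]},
    {"travel":[-4.72,-3.14,0]},
    {"travel":[-4.72,-3.14,0]},
    {"travel":[-4.72,-3.14,0]},
  ],
  claw=100,
  newtons=80,
)

```text
schema error: expected keys travel, yaw
```

```bash
cat >> h.py <<'E'
C=np.array([557.,-3.2]);A=np.radians(49.8)
KN={n:C+90*np.array([np.cos(A+k*np.pi/2),np.sin(A+k*np.pi/2)]) for k,n in enumerate(["red","blue","yellow","green"])}
def st():
    s=arm.get_state();R=np.array(s["ee_rot"])
    print("t",s["clock"],"pos",np.round(s["position"],1),"yawx",round(float(np.arctan2(R[1,0],R[0,0])),3),"q7",round(float(s["joint_pos"][6]),3),"F",np.round(s["wrist_force"],1),"M",np.round(s["torque"],3),"w",round(float(s["width"]),3),"g",s["grip_force"])
    return s
def go(name,z=None):
    s=st();R=np.array(s["ee_rot"]);p=np.array(s["position"]);x=KN[name]
    d=R.T@(np.array([x[0],x[1],p[2] if z is None else z])-p)/10
    print(name,np.round(x,1),"tool shift cm",np.round(d,2))
E
python3 - <<'E'
from h import *
go("red");im,d,W=cloud("wrist");cv2.imwrite("pics/w.png",im[:,:,::-1])
hsv=cv2.cvtColor(im,cv2.COLOR_RGB2HSV)
m=(W[...,2]>150)&(W[...,2]<165)&(d>0)
for n,(a,b) in dict(red=(0,8),yel=(18,35),grn=(40,85),blu=(95,130)).items():
    k=m&(hsv[...,0]>=a)&(hsv[...,0]<=b)&(hsv[...,1]>90)
    nn,l,stt,ce=cv2.connectedComponentsWithStats(k.astype(np.uint8))
    for i in range(1,nn):
        if stt[i,4]>200:
            p=W[l==i];(cx,cy),r=cv2.minEnclosingCircle(p[:,:2].astype(np.float32));print(n,stt[i],cx,cy,r,np.median(p,0))
E
```

```text
t 0.05 pos [188.6 595.2 230.5] yawx 2.835 q7 -0.215 F [ 0.1 -0.2 -0.4] M [-0.01  -0.009  0.02 ] w 0.998 g 0.0
red [615.1  65.5] tool shift cm [-56.65 -37.61   0.08]
```

View pics/w.png

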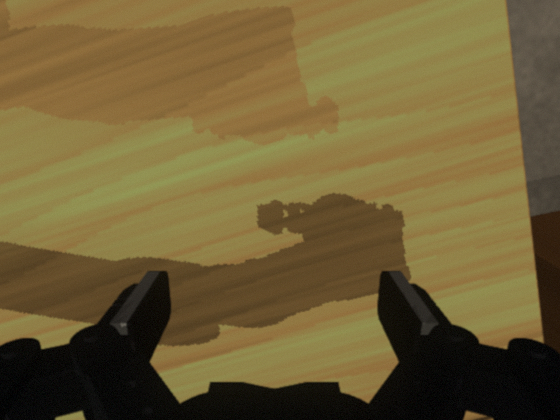

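The move was refused because every row needs a yaw, so this picture shows only bare table with the fingers at (150,290) and (400,290). I'm sending it again with yaw included.

Emit:
play_rows(
  targets=[
    {"travel":[-4.72,-3.14,0],"yaw":0},
    {"travel":[-4.72,-3.14,0],"yaw":0},
    {"travel":[-4.72,-3.14,0],"yaw":0},
    {"travel":[-4.72,-3.14,0],"yaw":0},
    {"travel":[-4.72,-3.14,0],"yaw":0},
    {"travel":[-4.72,-3.14,0],"yaw":0},
    {"travel":[-4.72,-3.14,0],"yaw":0},
    {"travel":[-4.72,-3.14,0],"yaw":0},
    {"travel":[-4.72,-3.14,0],"yaw":0},
    {"travel":[-4.72,-3.14,0],"yaw":0},
    {"travel":[-4.72,-3.14,0],"yaw":0},
    {"travel":[-4.72,-3.14,0],"yaw":0},
  ],
  claw=100,
  newtons=80,
)

```text
clock: 1.6
position: [615.6, 64.0, 230.9]
ee_rot: [[-0.953, 0.302, -0.001], [0.302, 0.953, 0.0], [0.001, -0.0, -1.0]]
wrist_force: [0.5, 1.1, 0.6]
width: 0.997
grip_force: 0.0
```

```bash
cat > w.py <<'E'
from h import *
import sys
def look(fn):
    im,d,W=cloud("wrist");cv2.imwrite(fn,im[:,:,::-1])
    hsv=cv2.cvtColor(im,cv2.COLOR_RGB2HSV)
    m=(W[...,2]>150)&(W[...,2]<165)&(d>0)
    for n,(a,b) in dict(red=(0,8),yel=(18,35),grn=(40,85),blu=(95,130)).items():
        k=m&(hsv[...,0]>=a)&(hsv[...,0]<=b)&(hsv[...,1]>90)
        nn,l,stt,ce=cv2.connectedComponentsWithStats(k.astype(np.uint8))
        for i in range(1,nn):
            if stt[i,4]>400:
                p=W[l==i];(cx,cy),r=cv2.minEnclosingCircle(p[:,:2].astype(np.float32));print(n,stt[i],cx,cy,r,np.median(p,0))
look(sys.argv[1])
E
python3 -c "
from h import *
go('red')"; python3 w.py pics/w2.png
```

```text
t 1.6 pos [615.6  64.  230.9] yawx 2.835 q7 0.892 F [0.5 1.1 0.6] M [0.095 0.021 0.034] w 0.997 g 0.0
red [615.1  65.5] tool shift cm [0.1  0.13 0.  ]
red [ 229  170   87   85 5289] 617.593994140625 53.274024963378906 28.898462295532227 [614.91159643  54.375085   155.74177432]
yel [   0   58   42   94 2971] 503.46929931640625 -77.88157653808594 26.845415115356445 [508.92004699 -66.52874416 155.8997393 ]
grn [  59  242   85   76 3898] 626.604248046875 -72.66305541992188 28.634916305541992 [620.54593811 -72.43489128 156.67905063]
blu [ 132    0  104   67 4918] 492.33795166015625 43.736167907714844 28.311338424682617 [500.89226753  38.94603397 155.18121167]
```

View pics/w2.png

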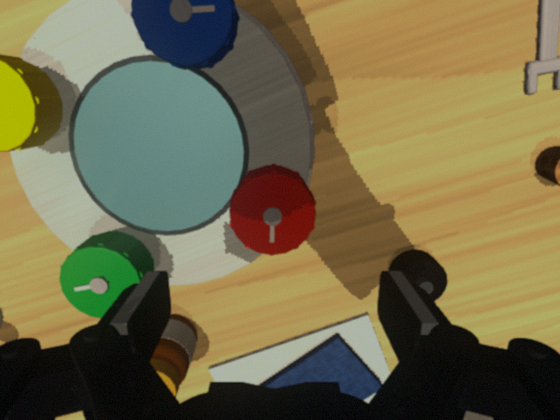

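Wrist view: the red knob is at (272,210), level with the midline between the fingers (x≈275). Green is at (105,275), blue at (185,25) and yellow at (10,105). The numbers are about 12 mm off, probably because the arm was still settling when the frame was taken, so I'm reading again now that it is at rest.

```bash
sed -i '/^look(sys/d' w.py; python3 - <<'E'
from w import *
st();arm.read_camera("wrist");look("pics/w3.png");st()
E
```

```text
t 1.65 pos [620.9  53.5 230.7] yawx 2.823 q7 0.894 F [ 5.2 -6.3  0.5] M [-0.451 -0.385  0.027] w 0.996 g 0.0
red [ 239  161   88   87 5435] 609.6023559570312 68.98888397216797 29.057903289794922 [606.9153368   70.07208848 156.0841931 ]
yel [   0   47   51  100 3768] 495.18646240234375 -68.41133880615234 28.646556854248047 [501.96829598 -54.86765064 155.68969065]
grn [  69  236   84   76 3684] 620.63134765625 -57.260276794433594 28.64332389831543 [613.87626085 -57.16891908 155.5604036 ]
blu [ 140    0  105   58 4352] 484.06268310546875 57.27462387084961 28.26866912841797 [495.03314402  53.07946261 156.20525624]
t 1.75 pos [616.3  60.8 230.3] yawx 2.827 q7 0.889 F [-0.2  0.6 -0.5] M [ 0.057  0.09  -0.003] w 1.002 g 0.0
```

```bash
python3 - <<'E'
from w import *
for _ in range(6): arm.read_camera("wrist")
st();look("pics/w3.png");st();go("red",121)
E
```

```text
t 2.05 pos [614.2  67.3 231.4] yawx 2.837 q7 0.888 F [-0.3 -0.2  0.2] M [-0.009  0.033  0.026] w 0.999 g 0.0
red [ 225  173   86   85 5260] 612.0285034179688 64.14154052734375 28.96486473083496 [609.30564818  65.22775951 156.10236649]
yel [   0   63   39   92 2661] 500.0474853515625 -67.230224609375 26.504352569580078 [505.12224464 -56.07294296 155.84640199]
grn [  56  244   85   77 3884] 622.53125 -61.938053131103516 28.7053165435791 [616.72973578 -61.75016711 156.07165907]
blu [ 128    0  104   71 5313] 485.87445068359375 53.045719146728516 28.692752838134766 [494.32109611  49.21773207 156.0384918 ]
t 2.1 pos [614.3  67.  231.4] yawx 2.837 q7 0.888 F [-0.5 -0.1  0.6] M [-0.048 -0.009  0.009] w 0.999 g 0.0
t 2.1 pos [614.3  67.  231.4] yawx 2.837 q7 0.888 F [-0.5 -0.1  0.6] M [-0.048 -0.009  0.009] w 0.999 g 0.0
red [615.1  65.5] tool shift cm [-0.12 -0.12 11.04]
```

Emit:
play_rows(
  targets=[
    {"travel":[-0.03,-0.21,0.85],"yaw":-0.187},
    {"travel":[0,0,0.85],"yaw":-0.187},
    {"travel":[0,0,0.85],"yaw":-0.187},
    {"travel":[0,0,0.85],"yaw":-0.187},
    {"travel":[0,0,0.85],"yaw":-0.187},
    {"travel":[0,0,0.85],"yaw":-0.187},
    {"travel":[0,0,0.85],"yaw":-0.187},
    {"travel":[0,0,0.85],"yaw":-0.187},
    {"travel":[0,0,1.4],"yaw":0},
    {"travel":[0,0,1.4],"yaw":0},
    {"travel":[0,0,1.4],"yaw":0},
    {"travel":[0,0,0],"yaw":0},
  ],
  claw=100,
  newtons=80,
)

```text
clock: 3.6
position: [613.6, 63.3, 119.9]
ee_rot: [[-0.373, -0.928, -0.002], [-0.928, 0.373, -0.001], [0.002, 0.002, -1.0]]
wrist_force: [0.2, 0.8, -0.2]
width: 0.999
grip_force: 0.0
```

```bash
sed -i 's/^C=.*;A/C=np.array([555.8,-3.8]);A/' h.py; python3 - <<'E'
from h import *
go("red",121)
E
```

```text
t 3.6 pos [613.6  63.3 119.9] yawx -1.953 q7 2.001 F [ 0.2  0.8 -0.2] M [-0.073  0.012  0.049] w 0.999 g 0.0
red [613.9  64.9] tool shift cm [-0.17  0.04 -0.11]
```

Emit:
play_rows(
  targets=[
    {"travel":[-0.1,0,0],"yaw":0},
    {"travel":[0,0,0],"yaw":0},
    {"travel":[0,0,0],"yaw":0},
    {"travel":[0,0,0],"yaw":0},
    {"travel":[0,0,0],"yaw":0},
  ],
  claw=0,
  newtons=80,
)

```text
clock: 4.22
position: [613.3, 65.8, 122.4]
ee_rot: [[-0.372, -0.928, -0.002], [-0.928, 0.372, 0.001], [-0.0, 0.002, -1.0]]
wrist_force: [-5.2, 1.4, 6.4]
width: 0.636
grip_force: 83.4
```

```bash
python3 -c "
from h import *
s=st();R=np.array(s['ee_rot']);print(R.T@np.array(s['wrist_force']))"
```

```text
t 4.225 pos [613.3  65.8 122.4] yawx -1.952 q7 2.001 F [-5.2  1.4  6.4] M [ 0.251  1.261 -0.046] w 0.636 g 83.3952248096466
[ 0.64363355  5.39928897 -6.35658128]
```

Emit:
play_rows(
  targets=[
    {"travel":[0,0,0],"yaw":0.1},
    {"travel":[0,0,0],"yaw":0.1},
    {"travel":[0,0,0],"yaw":0.1},
    {"travel":[0,0,0],"yaw":0.08},
    {"travel":[0,0,0],"yaw":0},
    {"travel":[0,0,0],"yaw":0},
  ],
)

```text
clock: 4.97
position: [614.0, 65.4, 122.4]
ee_rot: [[-0.688, -0.726, -0.001], [-0.726, 0.688, 0.0], [0.0, 0.001, -1.0]]
wrist_force: [-3.9, -0.0, 6.7]
width: 0.635
grip_force: 83.3
```

```bash
python3 -c "
from h import *
st()"
```

```text
t 4.975 pos [614.   65.4 122.4] yawx -2.329 q7 1.7 F [-3.9 -0.   6.7] M [0.196 0.985 0.575] w 0.635 g 83.26058506965637
```

Emit:
play_rows(
  targets=[
    {"travel":[0,0,0],"yaw":0.1},
    {"travel":[0,0,0],"yaw":0.1},
    {"travel":[0,0,0],"yaw":0},
    {"travel":[0,0,0],"yaw":0},
  ],
)

```text
clock: 5.48
position: [614.2, 65.1, 122.4]
ee_rot: [[-0.818, -0.575, -0.0], [-0.575, 0.818, -0.0], [0.0, 0.0, -1.0]]
wrist_force: [-3.4, -0.4, 6.2]
width: 0.639
grip_force: 83.3
```

```bash
python3 -c "
from h import *
st()"
```

```text
t 5.475 pos [614.2  65.1 122.4] yawx -2.529 q7 1.544 F [-3.4 -0.4  6.2] M [0.105 0.897 0.582] w 0.639 g 83.27107787132263
```

Emit:
play_rows(
  targets=[
    {"travel":[0,0,0],"yaw":0.1},
    {"travel":[0,0,0],"yaw":0.1},
    {"travel":[0,0,0],"yaw":0},
    {"travel":[0,0,0],"yaw":0},
  ],
)

```text
clock: 5.98
position: [614.4, 64.8, 122.4]
ee_rot: [[-0.916, -0.401, -0.0], [-0.401, 0.916, -0.0], [0.0, -0.0, -1.0]]
wrist_force: [-3.4, -0.5, 6.1]
width: 0.633
grip_force: 83.4
```

```bash
echo "from h import *
st()" > s.py; python3 s.py
```

```text
t 5.975 pos [614.4  64.8 122.4] yawx -2.729 q7 1.391 F [-3.4 -0.5  6.1] M [-0.     0.753  0.65 ] w 0.633 g 83.39277863502502
```

Emit:
play_rows(
  targets=[
    {"travel":[0,0,0],"yaw":0.06},
    {"travel":[0,0,0],"yaw":0},
    {"travel":[0,0,0],"yaw":0},
  ],
)

```text
clock: 6.35
position: [614.5, 64.6, 122.4]
ee_rot: [[-0.939, -0.345, -0.0], [-0.345, 0.939, -0.0], [0.0, -0.0, -1.0]]
wrist_force: [-4.0, -1.3, 6.4]
width: 0.636
grip_force: 83.4
```

```bash
python3 s.py
```

```text
t 6.35 pos [614.5  64.6 122.4] yawx -2.789 q7 1.346 F [-4.  -1.3  6.4] M [-0.023  0.732  0.738] w 0.636 g 83.40203762054443
```

Emit:
play_rows(
  targets=[
    {"travel":[0,0,0],"yaw":0},
    {"travel":[0,0,0],"yaw":0},
    {"travel":[0,0,0],"yaw":0},
    {"travel":[0,0,-2],"yaw":0},
    {"travel":[0,0,-2],"yaw":0},
    {"travel":[0,0,-2],"yaw":0},
    {"travel":[3.14,-1.77,0],"yaw":0},
    {"travel":[3.14,-1.77,0],"yaw":0},
    {"travel":[3.14,-1.77,0],"yaw":0},
    {"travel":[3.14,-1.77,0],"yaw":0},
    {"travel":[3.14,-1.77,0],"yaw":0},
    {"travel":[0,0,0],"yaw":0},
  ],
  claw=100,
)

```text
clock: 7.85
position: [495.5, -75.6, 181.1]
ee_rot: [[-0.941, -0.338, -0.003], [-0.338, 0.941, -0.002], [0.003, -0.001, -1.0]]
wrist_force: [0.3, -0.1, 0.5]
width: 0.999
grip_force: 0.0
```

Emit:
play_rows(
  targets=[
    {"travel":[0,0,0],"yaw":0},
  ],
)

```text
clock: 7.98
position: [498.5, -71.9, 181.5]
ee_rot: [[-0.94, -0.342, 0.001], [-0.342, 0.94, 0.001], [-0.002, 0.0, -1.0]]
wrist_force: [1.1, 0.5, -0.3]
width: 1.001
grip_force: 0.0
```

```bash
python3 -c "
from h import *
go('yellow',121)"
```

```text
t 7.975 pos [498.5 -71.9 181.5] yawx -2.792 q7 1.519 F [ 1.1  0.5 -0.3] M [ 0.006 -0.024  0.041] w 1.001 g 0.0
yellow [497.7 -72.5] tool shift cm [ 0.11 -0.03  6.05]
```

Good. Next I lower onto the yellow knob, close, and turn by the safe first amount.

Emit:
play_rows(
  targets=[
    {"travel":[0,0,2],"yaw":0},
    {"travel":[0,0,2],"yaw":0},
    {"travel":[0,0,2],"yaw":0},
  ],
  claw=100,
)

```text
clock: 8.35
position: [499.1, -70.9, 120.8]
ee_rot: [[-0.939, -0.344, 0.002], [-0.344, 0.939, 0.001], [-0.002, 0.0, -1.0]]
wrist_force: [-0.5, -0.1, -0.5]
width: 0.999
grip_force: 0.0
```

Emit:
play_rows(
  targets=[
    {"travel":[0,0,0],"yaw":0},
    {"travel":[0,0,0],"yaw":0},
    {"travel":[0,0,0],"yaw":0},
    {"travel":[0,0,0],"yaw":0},
    {"travel":[0,0,0],"yaw":0.1},
    {"travel":[0,0,0],"yaw":0.1},
    {"travel":[0,0,0],"yaw":0.1},
    {"travel":[0,0,0],"yaw":0.1},
    {"travel":[0,0,0],"yaw":0},
    {"travel":[0,0,0],"yaw":0},
  ],
  claw=0,
  newtons=80,
)

```text
clock: 9.6
position: [499.4, -74.3, 122.4]
ee_rot: [[-0.999, 0.05, 0.004], [0.05, 0.999, -0.003], [-0.004, -0.002, -1.0]]
wrist_force: [1.8, -7.0, 6.0]
width: 0.633
grip_force: 84.5
```

```bash
python3 s.py
```

```text
t 9.6 pos [499.4 -74.3 122.4] yawx 3.092 q7 1.183 F [ 1.8 -7.   6. ] M [-1.596 -0.346  0.63 ] w 0.633 g 84.5048439502716
```

Emit:
play_rows(
  targets=[
    {"travel":[0,0,0],"yaw":0.06},
    {"travel":[0,0,0],"yaw":0},
    {"travel":[0,0,0],"yaw":0},
  ],
)

```text
clock: 9.98
position: [499.4, -74.5, 122.4]
ee_rot: [[-0.994, 0.11, 0.004], [0.11, 0.994, -0.003], [-0.004, -0.002, -1.0]]
wrist_force: [2.6, -6.8, 5.9]
width: 0.637
grip_force: 84.5
```

```bash
python3 s.py
```

```text
t 9.975 pos [499.4 -74.5 122.4] yawx 3.032 q7 1.145 F [ 2.6 -6.8  5.9] M [-1.613 -0.4    0.59 ] w 0.637 g 84.48936581611633
```

Torque noise is about ±0.03, so yellow is still loose.

Emit:
play_rows(
  targets=[
    {"travel":[0,0,0],"yaw":0.08},
    {"travel":[0,0,0],"yaw":0.08},
    {"travel":[0,0,0],"yaw":0},
    {"travel":[0,0,0],"yaw":0},
  ],
)

```text
clock: 10.48
position: [499.4, -74.8, 122.4]
ee_rot: [[-0.964, 0.267, 0.004], [0.267, 0.964, -0.003], [-0.005, -0.002, -1.0]]
wrist_force: [3.4, -9.0, 6.7]
width: 0.632
grip_force: 84.5
```

```bash
python3 s.py
```

```text
t 10.475 pos [499.4 -74.8 122.4] yawx 2.871 q7 1.044 F [ 3.4 -9.   6.7] M [-1.775 -0.318  0.629] w 0.632 g 84.53811764717102
```

Emit:
play_rows(
  targets=[
    {"travel":[-0.08,-0.29,0],"yaw":0.08},
    {"travel":[0,0,0],"yaw":0.04},
    {"travel":[0,0,0],"yaw":0},
    {"travel":[0,0,0],"yaw":0},
  ],
)

```text
clock: 10.98
position: [499.3, -75.1, 122.4]
ee_rot: [[-0.926, 0.378, 0.004], [0.378, 0.926, -0.0], [-0.003, 0.001, -1.0]]
wrist_force: [1.8, -2.0, 7.4]
width: 0.635
grip_force: 84.8
```

```bash
python3 s.py
```

```text
t 10.975 pos [499.3 -75.1 122.4] yawx 2.754 q7 0.975 F [ 1.8 -2.   7.4] M [-0.643 -0.11   0.727] w 0.635 g 84.79921817779541
```

Emit:
play_rows(
  targets=[
    {"travel":[0,0,0],"yaw":0},
    {"travel":[0,0,0],"yaw":0},
    {"travel":[0,0,0],"yaw":0},
    {"travel":[0,0,-2],"yaw":0},
    {"travel":[0,0,-2],"yaw":0},
    {"travel":[0,0,-2],"yaw":0},
    {"travel":[1.48,2.85,0],"yaw":0},
    {"travel":[1.48,2.85,0],"yaw":0},
    {"travel":[1.48,2.85,0],"yaw":0},
    {"travel":[1.48,2.85,0],"yaw":0},
    {"travel":[0,0,0],"yaw":0},
    {"travel":[0,0,0],"yaw":0},
  ],
  claw=100,
)

```text
clock: 12.48
position: [486.1, 51.8, 181.1]
ee_rot: [[-0.924, 0.381, -0.001], [0.381, 0.924, -0.001], [0.0, -0.001, -1.0]]
wrist_force: [-0.3, 0.3, -0.4]
width: 0.998
grip_force: 0.0
```

```bash
sed -i 's/^C=.*;A=.*/C=np.array([556.9,-5.0]);A=np.radians(50.2)/' h.py; python3 -c "
from h import *
go('blue',121)"
```

```text
t 12.475 pos [486.1  51.8 181.1] yawx 2.75 q7 0.775 F [-0.3  0.3 -0.4] M [-0.013 -0.025  0.032] w 0.998 g 0.0
blue [487.8  52.6] tool shift cm [-0.12  0.14  6.01]
```

Emit:
play_rows(
  targets=[
    {"travel":[-0.1,0.1,2],"yaw":0},
    {"travel":[0,0,2],"yaw":0},
    {"travel":[0,0,2],"yaw":0},
  ],
  claw=100,
)

```text
clock: 12.85
position: [487.9, 51.3, 120.7]
ee_rot: [[-0.924, 0.383, 0.0], [0.383, 0.924, -0.001], [-0.0, -0.001, -1.0]]
wrist_force: [0.1, -0.2, -0.4]
width: 0.998
grip_force: 0.0
```

Emit:
play_rows(
  targets=[
    {"travel":[0,0,0],"yaw":0},
    {"travel":[0,0,0],"yaw":0},
    {"travel":[0,0,0],"yaw":0},
    {"travel":[0,0,0],"yaw":0},
    {"travel":[0,0,0],"yaw":0.1},
    {"travel":[0,0,0],"yaw":0.1},
    {"travel":[0,0,0],"yaw":0.1},
    {"travel":[0,0,0],"yaw":0.1},
    {"travel":[0,0,0],"yaw":0},
    {"travel":[0,0,0],"yaw":0},
  ],
  claw=0,
  newtons=80,
)

```text
clock: 14.1
position: [487.2, 51.1, 122.0]
ee_rot: [[-0.704, 0.71, -0.0], [0.71, 0.704, -0.002], [-0.001, -0.002, -1.0]]
wrist_force: [-1.6, -5.2, 6.7]
width: 0.636
grip_force: 84.4
```

```bash
python3 s.py
```

```text
t 14.1 pos [487.2  51.1 122. ] yawx 2.352 q7 0.505 F [-1.6 -5.2  6.7] M [-1.166  0.434  0.617] w 0.636 g 84.40295934677124
```

Emit:
play_rows(
  targets=[
    {"travel":[0,0,0],"yaw":0.08},
    {"travel":[0,0,0],"yaw":0},
    {"travel":[0,0,0],"yaw":0},
  ],
)

```text
clock: 14.48
position: [487.1, 51.0, 122.0]
ee_rot: [[-0.645, 0.764, -0.001], [0.764, 0.645, -0.003], [-0.002, -0.002, -1.0]]
wrist_force: [-2.0, -6.4, 6.6]
width: 0.635
grip_force: 84.4
```

```bash
python3 s.py
```

```text
t 14.475 pos [487.1  51.  122. ] yawx 2.272 q7 0.458 F [-2.  -6.4  6.6] M [-1.232  0.497  0.572] w 0.635 g 84.38967704772949
```

Emit:
play_rows(
  targets=[
    {"travel":[0,0,0],"yaw":0.09},
    {"travel":[0,0,0],"yaw":0.09},
    {"travel":[0,0,0],"yaw":0},
    {"travel":[0,0,0],"yaw":0},
  ],
)

```text
clock: 14.98
position: [486.8, 50.9, 122.0]
ee_rot: [[-0.498, 0.867, -0.001], [0.867, 0.498, -0.003], [-0.002, -0.002, -1.0]]
wrist_force: [-3.3, -6.8, 7.6]
width: 0.638
grip_force: 84.5
```

```bash
python3 s.py
```

```text
t 14.975 pos [486.8  50.9 122. ] yawx 2.092 q7 0.353 F [-3.3 -6.8  7.6] M [-1.336  0.597  0.638] w 0.638 g 84.46703910827637
```

Emit:
play_rows(
  targets=[
    {"travel":[-0.14,-0.25,0],"yaw":0.08},
    {"travel":[0,0,0],"yaw":0},
    {"travel":[0,0,0],"yaw":0},
    {"travel":[0,0,0],"yaw":0},
  ],
)

```text
clock: 15.48
position: [486.7, 50.7, 122.0]
ee_rot: [[-0.429, 0.903, 0.001], [0.903, 0.429, 0.0], [-0.0, 0.001, -1.0]]
wrist_force: [-0.8, -2.1, 6.8]
width: 0.631
grip_force: 84.4
```

```bash
python3 s.py
```

```text
t 15.475 pos [486.7  50.7 122. ] yawx 2.014 q7 0.31 F [-0.8 -2.1  6.8] M [-0.408  0.287  0.634] w 0.631 g 84.38019633293152
```

Emit:
play_rows(
  targets=[
    {"travel":[0,0,0],"yaw":0.07},
    {"travel":[0,0,0],"yaw":0},
    {"travel":[0,0,0],"yaw":0},
  ],
)

```text
clock: 15.85
position: [486.5, 50.7, 122.0]
ee_rot: [[-0.365, 0.931, 0.001], [0.931, 0.365, 0.0], [-0.0, 0.001, -1.0]]
wrist_force: [-1.3, -2.0, 7.4]
width: 0.63
grip_force: 84.4
```

```bash
python3 s.py
```

```text
t 15.85 pos [486.5  50.7 122. ] yawx 1.944 q7 0.27 F [-1.3 -2.   7.4] M [-0.402  0.362  0.583] w 0.63 g 84.37301874160767
```

Emit:
play_rows(
  targets=[
    {"travel":[0,0,0],"yaw":0.08},
    {"travel":[0,0,0],"yaw":0.08},
    {"travel":[0,0,0],"yaw":0},
    {"travel":[0,0,0],"yaw":0},
  ],
)

```text
clock: 16.35
position: [486.2, 50.6, 122.0]
ee_rot: [[-0.212, 0.977, 0.001], [0.977, 0.212, -0.0], [-0.0, 0.0, -1.0]]
wrist_force: [-2.7, -3.1, 7.8]
width: 0.636
grip_force: 84.4
```

```bash
python3 s.py
```

```text
t 16.35 pos [486.2  50.6 122. ] yawx 1.785 q7 0.178 F [-2.7 -3.1  7.8] M [-0.484  0.557  0.698] w 0.636 g 84.38923358917236
```

Emit:
play_rows(
  targets=[
    {"travel":[0,0,0],"yaw":0.02},
    {"travel":[0,0,0],"yaw":0},
  ],
)

```text
clock: 16.6
position: [486.2, 50.6, 122.0]
ee_rot: [[-0.193, 0.981, 0.0], [0.981, 0.193, -0.0], [-0.0, 0.0, -1.0]]
wrist_force: [-1.7, -2.5, 7.5]
width: 0.633
grip_force: 84.4
```

```bash
python3 s.py
```

```text
t 16.6 pos [486.2  50.6 122. ] yawx 1.765 q7 0.166 F [-1.7 -2.5  7.5] M [-0.517  0.45   0.748] w 0.633 g 84.36732888221741
```

Emit:
play_rows(
  targets=[
    {"travel":[0,0,0],"yaw":0},
    {"travel":[0,0,0],"yaw":0},
    {"travel":[0,0,0],"yaw":0},
    {"travel":[0,0,-2],"yaw":0},
    {"travel":[0,0,-2],"yaw":0},
    {"travel":[0,0,-2],"yaw":0},
    {"travel":[-2.74,2.34,0],"yaw":0},
    {"travel":[-2.74,2.34,0],"yaw":0},
    {"travel":[-2.74,2.34,0],"yaw":0},
    {"travel":[-2.74,2.34,0],"yaw":0},
    {"travel":[-2.74,2.34,0],"yaw":0},
    {"travel":[0,0,0],"yaw":0},
  ],
  claw=100,
)

```text
clock: 18.1
position: [628.6, -64.8, 181.0]
ee_rot: [[-0.185, 0.983, 0.002], [0.983, 0.185, -0.002], [-0.002, 0.002, -1.0]]
wrist_force: [-0.2, 0.1, -0.6]
width: 1.0
grip_force: 0.0
```

Emit:
play_rows(
  targets=[
    {"travel":[0,0,0],"yaw":-0.18},
    {"travel":[0,0,0],"yaw":-0.18},
    {"travel":[0,0,0],"yaw":-0.18},
    {"travel":[0,0,0],"yaw":-0.18},
    {"travel":[0,0,0],"yaw":0},
  ],
)

```text
clock: 18.73
position: [626.2, -61.0, 181.1]
ee_rot: [[-0.789, 0.615, -0.001], [0.614, 0.789, 0.001], [0.002, 0.0, -1.0]]
wrist_force: [-0.8, -0.6, 0.5]
width: 1.003
grip_force: 0.0
```

```bash
sed -i 's/^C=.*;A=.*/C=np.array([557.,-5.0]);A=np.radians(50.2);/' h.py; echo "KN=dict(red=np.array([614.5,64.6]),yellow=np.array([499.3,-75.1]),blue=np.array([486.2,50.6]),green=np.array([627,-61.5]))" >> h.py; python3 -c "
from h import *
go('green',121)"
```

```text
t 18.725 pos [626.2 -61.  181.1] yawx 2.48 q7 0.858 F [-0.8 -0.6  0.5] M [-0.064 -0.027  0.049] w 1.003 g 0.0
green [627.  -61.5] tool shift cm [-0.11  0.01  6.01]
```

Emit:
play_rows(
  targets=[
    {"travel":[-0.05,0,2],"yaw":0},
    {"travel":[0,0,2],"yaw":0},
    {"travel":[0,0,2],"yaw":0},
  ],
  claw=100,
)

```text
clock: 19.1
position: [626.9, -61.5, 120.7]
ee_rot: [[-0.788, 0.616, -0.0], [0.616, 0.788, 0.0], [0.0, -0.0, -1.0]]
wrist_force: [-0.1, -0.6, -0.4]
width: 1.001
grip_force: 0.0
```

Emit:
play_rows(
  targets=[
    {"travel":[0,0,0],"yaw":0},
    {"travel":[0,0,0],"yaw":0},
    {"travel":[0,0,0],"yaw":0},
    {"travel":[0,0,0],"yaw":0},
    {"travel":[0,0,0],"yaw":0.1},
    {"travel":[0,0,0],"yaw":0.1},
    {"travel":[0,0,0],"yaw":0.1},
    {"travel":[0,0,0],"yaw":0.1},
    {"travel":[0,0,0],"yaw":0},
    {"travel":[0,0,0],"yaw":0},
  ],
  claw=0,
  newtons=80,
)

```text
clock: 20.35
position: [624.7, -64.6, 122.1]
ee_rot: [[-0.488, 0.873, -0.005], [0.873, 0.488, -0.003], [-0.001, -0.006, -1.0]]
wrist_force: [-4.9, -4.3, 3.0]
width: 0.638
grip_force: 84.1
```

```bash
python3 s.py
```

```text
t 20.35 pos [624.7 -64.6 122.1] yawx 2.08 q7 0.567 F [-4.9 -4.3  3. ] M [-0.813  1.159  0.579] w 0.638 g 84.09244179725647
```

Emit:
play_rows(
  targets=[
    {"travel":[-0.12,-0.28,0],"yaw":0.06},
    {"travel":[0,0,0],"yaw":0.06},
    {"travel":[0,0,0],"yaw":0},
    {"travel":[0,0,0],"yaw":0},
  ],
)

```text
clock: 20.85
position: [624.6, -64.6, 122.0]
ee_rot: [[-0.381, 0.924, -0.002], [0.924, 0.381, -0.0], [0.0, -0.002, -1.0]]
wrist_force: [-5.2, -1.5, 6.2]
width: 0.639
grip_force: 84.6
```

```bash
python3 s.py
```

```text
t 20.85 pos [624.6 -64.6 122. ] yawx 1.962 q7 0.487 F [-5.2 -1.5  6.2] M [-0.165  1.251  0.653] w 0.639 g 84.56447124481201
```

Emit:
play_rows(
  targets=[
    {"travel":[0,0,0],"yaw":0.05},
    {"travel":[0,0,0],"yaw":0},
    {"travel":[0,0,0],"yaw":0},
  ],
)

```text
clock: 21.22
position: [624.5, -64.7, 122.0]
ee_rot: [[-0.334, 0.942, -0.002], [0.942, 0.334, -0.0], [0.001, -0.002, -1.0]]
wrist_force: [-5.9, -0.7, 6.4]
width: 0.636
grip_force: 84.7
```

```bash
python3 s.py
```

```text
t 21.225 pos [624.5 -64.7 122. ] yawx 1.912 q7 0.452 F [-5.9 -0.7  6.4] M [-0.162  1.298  0.658] w 0.636 g 84.70043778419495
```

Emit:
play_rows(
  targets=[
    {"travel":[0,0,0],"yaw":0.05},
    {"travel":[0,0,0],"yaw":0},
    {"travel":[0,0,0],"yaw":0},
  ],
)

```text
clock: 21.6
position: [624.4, -64.7, 122.0]
ee_rot: [[-0.287, 0.958, -0.002], [0.958, 0.287, -0.0], [0.001, -0.002, -1.0]]
wrist_force: [-5.6, -0.2, 7.4]
width: 0.638
grip_force: 84.7
```

```bash
python3 s.py
```

```text
t 21.6 pos [624.4 -64.7 122. ] yawx 1.862 q7 0.417 F [-5.6 -0.2  7.4] M [-0.161  1.314  0.622] w 0.638 g 84.73530650138855
```

Emit:
play_rows(
  targets=[
    {"travel":[0,0,0],"yaw":0.08},
    {"travel":[0,0,0],"yaw":0},
    {"travel":[0,0,0],"yaw":0},
  ],
)

```text
clock: 21.98
position: [624.3, -64.7, 122.0]
ee_rot: [[-0.21, 0.978, -0.002], [0.978, 0.21, -0.0], [0.0, -0.002, -1.0]]
wrist_force: [-6.7, -0.7, 6.7]
width: 0.634
grip_force: 84.8
```

```bash
python3 s.py
```

```text
t 21.975 pos [624.3 -64.7 122. ] yawx 1.782 q7 0.361 F [-6.7 -0.7  6.7] M [-0.2    1.353  0.69 ] w 0.634 g 84.82606887817383
```

Emit:
play_rows(
  targets=[
    {"travel":[0,0,0],"yaw":0.025},
    {"travel":[0,0,0],"yaw":0},
  ],
)

```text
clock: 22.22
position: [624.2, -64.8, 122.0]
ee_rot: [[-0.185, 0.983, -0.002], [0.983, 0.185, -0.0], [0.0, -0.002, -1.0]]
wrist_force: [-6.8, -0.7, 7.1]
width: 0.637
grip_force: 84.8
```

```bash
python3 s.py
```

```text
t 22.225 pos [624.2 -64.8 122. ] yawx 1.757 q7 0.343 F [-6.8 -0.7  7.1] M [-0.175  1.325  0.684] w 0.637 g 84.79983687400818
```

Emit:
play_rows(
  targets=[
    {"travel":[0,0,0],"yaw":0},
    {"travel":[0,0,0],"yaw":0},
    {"travel":[0,0,0],"yaw":0},
    {"travel":[0.05,-0.25,0],"yaw":0},
    {"travel":[0,0,0],"yaw":-0.15},
    {"travel":[0,0,0],"yaw":-0.15},
    {"travel":[0,0,0],"yaw":-0.15},
    {"travel":[0,0,0],"yaw":-0.15},
    {"travel":[0,0,0],"yaw":0},
    {"travel":[0,0,0],"yaw":0},
  ],
  claw=100,
)

```text
clock: 23.48
position: [622.9, -64.6, 121.2]
ee_rot: [[-0.705, 0.709, 0.0], [0.709, 0.705, 0.0], [0.0, 0.0, -1.0]]
wrist_force: [-0.4, -0.1, -0.6]
width: 1.0
grip_force: 0.0
```

```bash
python3 s.py
```

```text
t 23.475 pos [622.9 -64.6 121.2] yawx 2.353 q7 0.761 F [-0.4 -0.1 -0.6] M [-0.049 -0.002  0.024] w 1.0 g 0.0
```

Emit:
play_rows(
  targets=[
    {"travel":[0,0,0],"yaw":0},
    {"travel":[0,0,0],"yaw":0},
    {"travel":[0,0,0],"yaw":0},
    {"travel":[0,0,0],"yaw":0},
    {"travel":[0,0,0],"yaw":0.1},
    {"travel":[0,0,0],"yaw":0.1},
    {"travel":[0,0,0],"yaw":0.1},
    {"travel":[0,0,0],"yaw":0},
    {"travel":[0,0,0],"yaw":0},
  ],
  claw=0,
  newtons=80,
)

```text
clock: 24.6
position: [624.2, -63.5, 122.2]
ee_rot: [[-0.469, 0.883, 0.003], [0.883, 0.469, 0.0], [-0.001, 0.003, -1.0]]
wrist_force: [1.1, 1.9, 5.5]
width: 0.637
grip_force: 84.3
```

```bash
python3 s.py
```

```text
t 24.6 pos [624.2 -63.5 122.2] yawx 2.059 q7 0.554 F [1.1 1.9 5.5] M [ 0.491 -0.286  0.782] w 0.637 g 84.29937243461609
```

Emit:
play_rows(
  targets=[
    {"travel":[0,0,0],"yaw":0.09},
    {"travel":[0,0,0],"yaw":0.09},
    {"travel":[0,0,0],"yaw":0},
    {"travel":[0,0,0],"yaw":0},
  ],
)

```text
clock: 25.1
position: [624.1, -63.6, 122.1]
ee_rot: [[-0.304, 0.953, 0.002], [0.953, 0.304, 0.0], [-0.0, 0.002, -1.0]]
wrist_force: [1.0, 2.0, 5.8]
width: 0.637
grip_force: 84.3
```

```bash
python3 s.py
```

```text
t 25.1 pos [624.1 -63.6 122.1] yawx 1.88 q7 0.428 F [1.  2.  5.8] M [ 0.423 -0.253  0.959] w 0.637 g 84.26532983779907
```

Emit:
play_rows(
  targets=[
    {"travel":[0,0,0],"yaw":0.07},
    {"travel":[0,0,0],"yaw":0},
    {"travel":[0,0,0],"yaw":0},
  ],
)

```text
clock: 25.48
position: [624.1, -63.6, 122.1]
ee_rot: [[-0.237, 0.971, 0.002], [0.971, 0.237, 0.0], [-0.0, 0.002, -1.0]]
wrist_force: [1.2, 1.2, 6.1]
width: 0.636
grip_force: 84.3
```

```bash
python3 s.py
```

```text
t 25.475 pos [624.1 -63.6 122.1] yawx 1.81 q7 0.379 F [1.2 1.2 6.1] M [ 0.414 -0.255  1.004] w 0.636 g 84.25614953041077
```

Emit:
play_rows(
  targets=[
    {"travel":[0,0,0],"yaw":0.03},
    {"travel":[0,0,0],"yaw":0},
    {"travel":[0,0,0],"yaw":0},
  ],
)

```text
clock: 25.85
position: [624.0, -63.6, 122.1]
ee_rot: [[-0.208, 0.978, 0.002], [0.978, 0.208, 0.0], [-0.0, 0.002, -1.0]]
wrist_force: [1.1, 1.1, 5.3]
width: 0.633
grip_force: 84.2
```

```bash
python3 s.py
```

```text
t 25.85 pos [624.  -63.6 122.1] yawx 1.78 q7 0.359 F [1.1 1.1 5.3] M [ 0.461 -0.245  0.959] w 0.633 g 84.23965215682983
```

Emit:
play_rows(
  targets=[
    {"travel":[0,0,0],"yaw":0},
    {"travel":[0,0,0],"yaw":0},
    {"travel":[0,0,0],"yaw":0},
    {"travel":[0,0,-2],"yaw":0},
    {"travel":[0,0,-2],"yaw":0},
    {"travel":[0,0,-2],"yaw":0},
    {"travel":[2.81,-2.22,0],"yaw":0},
    {"travel":[2.81,-2.22,0],"yaw":0},
    {"travel":[2.81,-2.22,0],"yaw":0},
    {"travel":[2.81,-2.22,0],"yaw":0},
    {"travel":[2.81,-2.22,0],"yaw":0},
    {"travel":[0,0,0],"yaw":0},
  ],
  claw=100,
)

```text
clock: 27.35
position: [483.2, 52.2, 181.2]
ee_rot: [[-0.207, 0.978, -0.003], [0.978, 0.207, 0.001], [0.001, -0.003, -1.0]]
wrist_force: [0.5, -0.7, -0.1]
width: 0.999
grip_force: 0.0
```

Emit:
play_rows(
  targets=[
    {"travel":[0,0,0],"yaw":-0.15},
    {"travel":[0,0,0],"yaw":-0.15},
    {"travel":[0,0,0],"yaw":-0.15},
    {"travel":[0,0,0],"yaw":-0.15},
    {"travel":[0,0,0],"yaw":0},
    {"travel":[0,0,0],"yaw":0},
  ],
)

```text
clock: 28.1
position: [486.1, 49.8, 181.2]
ee_rot: [[-0.718, 0.696, 0.0], [0.696, 0.718, -0.0], [-0.0, 0.0, -1.0]]
wrist_force: [0.3, -0.2, 0.1]
width: 0.998
grip_force: 0.0
```

```bash
python3 -c "
from h import *
go('blue',121)"
```

```text
t 28.1 pos [486.1  49.8 181.2] yawx 2.372 q7 0.564 F [ 0.3 -0.2  0.1] M [-0.024  0.01  -0.041] w 0.998 g 0.0
blue [486.2  50.6] tool shift cm [0.05 0.06 6.02]
```

Emit:
play_rows(
  targets=[
    {"travel":[0,0.05,2],"yaw":0},
    {"travel":[0,0,2],"yaw":0},
    {"travel":[0,0,2],"yaw":0},
    {"travel":[0,0,0],"yaw":0},
  ],
  claw=100,
)

```text
clock: 28.6
position: [485.2, 50.5, 120.3]
ee_rot: [[-0.72, 0.694, -0.003], [0.694, 0.72, -0.001], [0.001, -0.002, -1.0]]
wrist_force: [-0.4, -0.0, 0.3]
width: 1.002
grip_force: 0.0
```

Emit:
play_rows(
  targets=[
    {"travel":[0,0,0],"yaw":0},
    {"travel":[0,0,0],"yaw":0},
    {"travel":[0,0,0],"yaw":0},
    {"travel":[0,0,0],"yaw":0},
    {"travel":[0,0,0],"yaw":0.1},
    {"travel":[0,0,0],"yaw":0.1},
    {"travel":[0,0,0],"yaw":0.1},
    {"travel":[0,0,0],"yaw":0},
    {"travel":[0,0,0],"yaw":0},
  ],
  claw=0,
  newtons=80,
)

```text
clock: 29.72
position: [486.7, 51.0, 122.6]
ee_rot: [[-0.487, 0.874, 0.002], [0.874, 0.487, 0.0], [-0.001, 0.002, -1.0]]
wrist_force: [-1.9, -0.9, 6.1]
width: 0.636
grip_force: 82.8
```

```bash
python3 s.py
```

```text
t 29.725 pos [486.7  51.  122.6] yawx 2.079 q7 0.383 F [-1.9 -0.9  6.1] M [-0.141  0.085  0.783] w 0.636 g 82.80069708824158
```

Emit:
play_rows(
  targets=[
    {"travel":[0,0,0],"yaw":0.09},
    {"travel":[0,0,0],"yaw":0.09},
    {"travel":[0,0,0],"yaw":0},
    {"travel":[0,0,0],"yaw":0},
  ],
)

```text
clock: 30.22
position: [486.4, 50.8, 122.6]
ee_rot: [[-0.323, 0.946, 0.002], [0.946, 0.323, -0.0], [-0.001, 0.002, -1.0]]
wrist_force: [-1.0, -1.2, 6.3]
width: 0.633
grip_force: 82.8
```

```bash
python3 s.py
```

```text
t 30.225 pos [486.4  50.8 122.6] yawx 1.9 q7 0.279 F [-1.  -1.2  6.3] M [-0.11   0.182  0.948] w 0.633 g 82.84832954406738
```

Emit:
play_rows(
  targets=[
    {"travel":[0,0,0],"yaw":0.08},
    {"travel":[0,0,0],"yaw":0},
    {"travel":[0,0,0],"yaw":0},
  ],
)

```text
clock: 30.6
position: [486.3, 50.8, 122.6]
ee_rot: [[-0.247, 0.969, 0.001], [0.969, 0.247, -0.0], [-0.0, 0.001, -1.0]]
wrist_force: [-2.0, -0.9, 6.2]
width: 0.631
grip_force: 82.9
```

```bash
python3 s.py
```

```text
t 30.6 pos [486.3  50.8 122.6] yawx 1.82 q7 0.233 F [-2.  -0.9  6.2] M [-0.226  0.175  1.065] w 0.631 g 82.8678846359253
```

Emit:
play_rows(
  targets=[
    {"travel":[0,0,0],"yaw":0},
  ],
)

```text
clock: 30.72
position: [486.3, 50.8, 122.6]
ee_rot: [[-0.247, 0.969, 0.001], [0.969, 0.247, -0.0], [-0.0, 0.001, -1.0]]
wrist_force: [-1.9, -1.5, 7.3]
width: 0.639
grip_force: 82.9
```

```bash
python3 s.py
```

```text
t 30.725 pos [486.3  50.8 122.6] yawx 1.82 q7 0.233 F [-1.9 -1.5  7.3] M [-0.313  0.254  1.008] w 0.639 g 82.8682279586792
```

Emit:
play_rows(
  targets=[
    {"travel":[0,0,0],"yaw":0},
    {"travel":[0,0,0],"yaw":0},
    {"travel":[0,0,0],"yaw":0},
    {"travel":[0,0,-2],"yaw":0},
    {"travel":[0,0,-2],"yaw":0},
    {"travel":[0,0,-2],"yaw":0},
    {"travel":[-3.13,-0.46,0],"yaw":0},
    {"travel":[-3.13,-0.46,0],"yaw":0},
    {"travel":[-3.13,-0.46,0],"yaw":0},
    {"travel":[-3.13,-0.46,0],"yaw":0},
    {"travel":[0,0,0],"yaw":0},
  ],
  claw=100,
)

```text
clock: 32.1
position: [498.5, -78.4, 181.3]
ee_rot: [[-0.237, 0.971, 0.0], [0.971, 0.237, -0.002], [-0.002, -0.0, -1.0]]
wrist_force: [-0.3, 1.3, 1.0]
width: 1.002
grip_force: 0.0
```

Emit:
play_rows(
  targets=[
    {"travel":[0,0,0],"yaw":-0.15},
    {"travel":[0,0,0],"yaw":-0.15},
    {"travel":[0,0,0],"yaw":-0.15},
    {"travel":[0,0,0],"yaw":-0.15},
    {"travel":[0,0,0],"yaw":0},
    {"travel":[0,0,0],"yaw":0},
  ],
)

```text
clock: 32.85
position: [498.5, -74.6, 181.2]
ee_rot: [[-0.747, 0.665, -0.0], [0.665, 0.747, 0.0], [0.0, 0.0, -1.0]]
wrist_force: [0.5, -0.3, 0.4]
width: 1.002
grip_force: 0.0
```

```bash
python3 -c "
from h import *
go('yellow',121)"
```

```text
t 32.85 pos [498.5 -74.6 181.2] yawx 2.414 q7 0.828 F [ 0.5 -0.3  0.4] M [0.004 0.035 0.044] w 1.002 g 0.0
yellow [499.3 -75.1] tool shift cm [-0.1   0.02  6.02]
```

Emit:
play_rows(
  targets=[
    {"travel":[-0.1,0,2],"yaw":0},
    {"travel":[0,0,2],"yaw":0},
    {"travel":[0,0,2],"yaw":0},
    {"travel":[0,0,0],"yaw":0},
  ],
  claw=100,
)

```text
clock: 33.35
position: [498.3, -75.4, 120.2]
ee_rot: [[-0.747, 0.664, -0.003], [0.664, 0.747, 0.0], [0.002, -0.002, -1.0]]
wrist_force: [0.4, 0.2, 0.5]
width: 1.004
grip_force: 0.0
```

Emit:
play_rows(
  targets=[
    {"travel":[0,0,0],"yaw":0},
    {"travel":[0,0,0],"yaw":0},
    {"travel":[0,0,0],"yaw":0},
    {"travel":[0,0,0],"yaw":0},
    {"travel":[0,0,0],"yaw":0.1},
    {"travel":[0,0,0],"yaw":0.1},
    {"travel":[0,0,0],"yaw":0.1},
    {"travel":[0,0,0],"yaw":0},
    {"travel":[0,0,0],"yaw":0},
  ],
  claw=0,
  newtons=80,
)

```text
clock: 34.48
position: [498.7, -76.9, 122.6]
ee_rot: [[-0.52, 0.854, -0.0], [0.854, 0.52, -0.002], [-0.001, -0.001, -1.0]]
wrist_force: [-3.6, -3.2, 8.5]
width: 0.634
grip_force: 82.6
```

```bash
python3 s.py
```

```text
t 34.475 pos [498.7 -76.9 122.6] yawx 2.118 q7 0.639 F [-3.6 -3.2  8.5] M [-0.554  0.689  0.724] w 0.634 g 82.60058999061584
```

Emit:
play_rows(
  targets=[
    {"travel":[0,0,0],"yaw":0.1},
    {"travel":[0,0,0],"yaw":0.1},
    {"travel":[0,0,0],"yaw":0},
    {"travel":[0,0,0],"yaw":0},
  ],
)

```text
clock: 34.98
position: [498.1, -77.1, 122.6]
ee_rot: [[-0.34, 0.94, -0.001], [0.94, 0.34, -0.002], [-0.001, -0.002, -1.0]]
wrist_force: [-3.8, -3.8, 8.6]
width: 0.637
grip_force: 82.7
```

```bash
python3 s.py
```

```text
t 34.975 pos [498.1 -77.1 122.6] yawx 1.918 q7 0.521 F [-3.8 -3.8  8.6] M [-0.77   0.87   0.894] w 0.637 g 82.69331574440002
```

Emit:
play_rows(
  targets=[
    {"travel":[0,0,0],"yaw":0.1},
    {"travel":[0,0,0],"yaw":0},
    {"travel":[0,0,0],"yaw":0},
  ],
)

```text
clock: 35.35
position: [497.8, -77.2, 122.6]
ee_rot: [[-0.245, 0.97, -0.002], [0.97, 0.245, -0.002], [-0.001, -0.002, -1.0]]
wrist_force: [-4.6, -4.1, 8.2]
width: 0.637
grip_force: 82.7
```

```bash
python3 s.py
```

```text
t 35.35 pos [497.8 -77.2 122.6] yawx 1.818 q7 0.462 F [-4.6 -4.1  8.2] M [-0.706  0.978  1.032] w 0.637 g 82.73879170417786
```

Emit:
play_rows(
  targets=[
    {"travel":[0,0,0],"yaw":0},
  ],
)

```text
clock: 35.48
position: [497.8, -77.2, 122.6]
ee_rot: [[-0.245, 0.97, -0.002], [0.97, 0.245, -0.002], [-0.001, -0.002, -1.0]]
wrist_force: [-4.9, -3.6, 9.5]
width: 0.636
grip_force: 82.7
```

```bash
python3 s.py
```

```text
t 35.475 pos [497.8 -77.2 122.6] yawx 1.818 q7 0.462 F [-4.9 -3.6  9.5] M [-0.736  1.027  1.039] w 0.636 g 82.73953557014465
```

Emit:
play_rows(
  targets=[
    {"travel":[0,0,0],"yaw":0},
    {"travel":[0,0,0],"yaw":0},
    {"travel":[0,0,0],"yaw":0},
    {"travel":[0,0,-2],"yaw":0},
    {"travel":[0,0,-2],"yaw":0},
    {"travel":[0,0,-2],"yaw":0},
    {"travel":[2.15,2.93,0],"yaw":0},
    {"travel":[2.15,2.93,0],"yaw":0},
    {"travel":[2.15,2.93,0],"yaw":0},
    {"travel":[2.15,2.93,0],"yaw":0},
    {"travel":[2.15,2.93,0],"yaw":0},
    {"travel":[0,0,0],"yaw":0},
  ],
  claw=100,
)

```text
clock: 36.98
position: [616.8, 68.3, 180.8]
ee_rot: [[-0.248, 0.969, 0.001], [0.969, 0.248, 0.003], [0.002, 0.002, -1.0]]
wrist_force: [0.6, 0.1, 0.5]
width: 0.999
grip_force: 0.0
```

Emit:
play_rows(
  targets=[
    {"travel":[0,0,0],"yaw":-0.15},
    {"travel":[0,0,0],"yaw":-0.15},
    {"travel":[0,0,0],"yaw":-0.15},
    {"travel":[0,0,0],"yaw":-0.15},
    {"travel":[0,0,0],"yaw":0},
    {"travel":[0,0,0],"yaw":0},
  ],
)

```text
clock: 37.72
position: [615.0, 63.4, 181.2]
ee_rot: [[-0.746, 0.666, -0.0], [0.666, 0.746, -0.0], [0.0, -0.0, -1.0]]
wrist_force: [0.6, -0.6, -0.4]
width: 1.003
grip_force: 0.0
```

```bash
python3 -c "
from h import *
go('red',121)"
```

```text
t 37.725 pos [615.   63.4 181.2] yawx 2.413 q7 0.661 F [ 0.6 -0.6 -0.4] M [ 0.008  0.015 -0.051] w 1.003 g 0.0
red [614.5  64.6] tool shift cm [0.12 0.05 6.02]
```

Emit:
play_rows(
  targets=[
    {"travel":[0.1,0.05,2],"yaw":0},
    {"travel":[0,0,2],"yaw":0},
    {"travel":[0,0,2],"yaw":0},
    {"travel":[0,0,0],"yaw":0},
  ],
  claw=100,
)

```text
clock: 38.22
position: [613.5, 64.8, 119.9]
ee_rot: [[-0.747, 0.665, -0.004], [0.665, 0.747, -0.001], [0.002, -0.003, -1.0]]
wrist_force: [-0.6, -0.5, 0.0]
width: 1.005
grip_force: 0.0
```

Emit:
play_rows(
  targets=[
    {"travel":[0,0,0],"yaw":0},
    {"travel":[0,0,0],"yaw":0},
    {"travel":[0,0,0],"yaw":0},
    {"travel":[0,0,0],"yaw":0},
    {"travel":[0,0,0],"yaw":0.1},
    {"travel":[0,0,0],"yaw":0.1},
    {"travel":[0,0,0],"yaw":0.1},
    {"travel":[0,0,0],"yaw":0},
    {"travel":[0,0,0],"yaw":0},
  ],
  claw=0,
  newtons=80,
)

```text
clock: 39.35
position: [613.3, 62.6, 122.7]
ee_rot: [[-0.52, 0.854, -0.003], [0.854, 0.52, -0.003], [-0.001, -0.004, -1.0]]
wrist_force: [-4.8, -4.6, 7.3]
width: 0.639
grip_force: 82.7
```

```bash
python3 s.py
```

```text
t 39.35 pos [613.3  62.6 122.7] yawx 2.117 q7 0.452 F [-4.8 -4.6  7.3] M [-0.928  1.122  0.805] w 0.639 g 82.69346952438354
```

Emit:
play_rows(
  targets=[
    {"travel":[0,0,0],"yaw":0.08},
    {"travel":[0,0,0],"yaw":0.08},
    {"travel":[0,0,0],"yaw":0},
    {"travel":[0,0,0],"yaw":0},
  ],
)

```text
clock: 39.85
position: [613.1, 62.5, 122.7]
ee_rot: [[-0.377, 0.926, -0.003], [0.926, 0.377, -0.003], [-0.002, -0.004, -1.0]]
wrist_force: [-5.6, -4.1, 7.4]
width: 0.635
grip_force: 82.7
```

```bash
python3 s.py
```

```text
t 39.85 pos [613.1  62.5 122.7] yawx 1.958 q7 0.342 F [-5.6 -4.1  7.4] M [-0.931  1.165  0.91 ] w 0.635 g 82.67439007759094
```

Emit:
play_rows(
  targets=[
    {"travel":[0,0,0],"yaw":0},
  ],
)

```text
clock: 39.98
position: [613.1, 62.5, 122.7]
ee_rot: [[-0.377, 0.926, -0.003], [0.926, 0.377, -0.003], [-0.002, -0.004, -1.0]]
wrist_force: [-6.2, -4.1, 7.1]
width: 0.633
grip_force: 82.7
```

```bash
python3 s.py
```

```text
t 39.975 pos [613.1  62.5 122.7] yawx 1.958 q7 0.341 F [-6.2 -4.1  7.1] M [-0.968  1.191  0.919] w 0.633 g 82.67484068870544
```

Emit:
play_rows(
  targets=[
    {"travel":[0,0,0],"yaw":0.1},
    {"travel":[0,0,0],"yaw":0},
    {"travel":[0,0,0],"yaw":0},
  ],
)

```text
clock: 40.35
position: [612.9, 62.5, 122.7]
ee_rot: [[-0.283, 0.959, -0.004], [0.959, 0.283, -0.004], [-0.002, -0.004, -1.0]]
wrist_force: [-5.9, -4.2, 7.6]
width: 0.637
grip_force: 82.7
```

```bash
python3 s.py
```

```text
t 40.35 pos [612.9  62.5 122.7] yawx 1.858 q7 0.273 F [-5.9 -4.2  7.6] M [-0.981  1.271  1.029] w 0.637 g 82.69613742828369
```

Emit:
play_rows(
  targets=[
    {"travel":[0,0,0],"yaw":0},
  ],
)

```text
clock: 40.48
position: [612.9, 62.5, 122.7]
ee_rot: [[-0.283, 0.959, -0.004], [0.959, 0.283, -0.003], [-0.002, -0.004, -1.0]]
wrist_force: [-6.8, -4.9, 7.6]
width: 0.637
grip_force: 82.7
```

```bash
python3 s.py
```

```text
t 40.475 pos [612.9  62.5 122.7] yawx 1.858 q7 0.273 F [-6.8 -4.9  7.6] M [-0.921  1.281  1.069] w 0.637 g 82.6964271068573
```

Emit:
play_rows(
  targets=[
    {"travel":[0,0,0],"yaw":0},
    {"travel":[0,0,0],"yaw":0},
    {"travel":[0,0,0],"yaw":0},
    {"travel":[0,0,-2],"yaw":0},
    {"travel":[0,0,-3],"yaw":0},
    {"travel":[0,0,-3],"yaw":0},
    {"travel":[0,0,-3],"yaw":0},
    {"travel":[0,0,-3],"yaw":0},
    {"travel":[0,0,0],"yaw":0},
    {"travel":[0,0,0],"yaw":0},
    {"travel":[0,0,0],"yaw":0},
  ],
  claw=100,
)

```text
clock: 41.85
position: [614.1, 65.1, 260.0]
ee_rot: [[-0.281, 0.96, -0.002], [0.96, 0.281, -0.0], [0.001, -0.002, -1.0]]
wrist_force: [0.4, 0.2, 0.7]
width: 1.004
grip_force: 0.0
```

```bash
python3 -c "
from h import *
st();print(arm.close_job())"
```

```text
t 41.85 pos [614.1  65.1 260. ] yawx 1.856 q7 0.24 F [0.4 0.2 0.7] M [-0.006 -0.006 -0.01 ] w 1.004 g 0.0
the job is handed in; nothing more can be done
None
```

I tightened all four knobs crosswise in two rounds to about 1.0 N m (green's last reading was lowest, 0.96), took the hand away and handed the job in at 41.9 s; no verdict came back.

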